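# Free the ratchet pawl of a dead-weight press and let the weight down

### The arm

A 7-joint arm with a two-finger parallel gripper is mounted at the origin on a cart in front of the work surface, level with it; the furniture and walls round the work are solid. World frame = base frame: x ahead of the robot, y to its left, z up, the work surface at z = 0. Lengths are in m, angles in rad, forces in N, time in s.
With the tool pointing down it reaches from about 0.35 to 0.9 m from the base axis. Payload 8.1 kg.
Tool frame: the origin (TCP) lies between the finger pads; the fingertips stand 11 mm ahead of it and the grasp point (between the pads) lies 8 mm behind it; z points along the fingers, y is the line along which they close (so a half turn about z gives the same grasp; the last joint's range is limited). The gripper opens to 92 mm and grips with 3 to 60 N. Pads are 19 mm wide; open, the fingers measure 130 mm over their backs; the gripper's body (75 mm by 190 mm) begins 47 mm behind the grasp point.
Start: joints at [-1.21, 0.434, 0.025, 1.573, -0.012, 1.134, -0.075], TCP at [0.28, 0.559, 0.238] pointing down, gripper open.
Joint ranges: [-2.62, 2.62], [-0.44, 2.09], [-1.27, 1.32], [0.08, 2.57], [-1.32, 4.46], [0.12, 2], [-2.74, 2.74]. Speed limits (rad/s): [2.22, 2.22, 3.01, 3.01, 3.14, 3.14, 3.14].

### API

Orientations are given as a rotation vector (axis times angle).
In Python, from cell import observe, get_image, camera_params, sign_off gives the robot as it stands.
- The arm moves only by the shell command python3 -m pendant 'ROWS' [FORCE]. ROWS is JSON, one flat list of numbers, 7 for each row, row after row: the shift along the tool's x, y, z in m, then the turn, a rotation vector about the tool's x, y, z in rad, then the finger opening in m, from 0 to 0.0918. In form: [dx, dy, dz, rx, ry, rz, jaw, dx, dy, dz, rx, ry, rz, jaw, ...]. A call has 1 to 10 rows; each row shifts and turns the commanded pose from where the row before left it, along the tool's axes as they then stand; what a row does not reach is not made up. A row lasts 1/8 s, in which the tool goes at most 62.5 mm and 10.7 degrees, less where a joint would pass 70% of its speed; a pose out of reach is approached as far as the arm can. A call is refused whole if a number of a shift passes 0.0625 or a number of a turn 0.188, either way. A call with a gripper value outside its range is refused whole. The fingers move at their own pace and stop on an object; FORCE is the grip in N (left out, the last holds). Time passes only in rows, so rows that do not move let the fingers close. It gives the time, the measured TCP pose, the force, the opening and the grip force at its end, in the units of the state.
- observe(): the state, without advancing time (a new reading comes with each control period).
- get_image(name): name is "side" or "top" or "wrist"; returns the picture (420x560x3 uint8, red, green, blue); there is no depth.
- camera_params(name): a dict with "intrinsics" (3x3 intrinsics, pixels), "dist" ([k1, k2, p1, p2, k3] as OpenCV has them; the pictures are not rectified), "eye" and "rotation" of the camera in the world; the wrist camera has in their place "T_tool_cam" (4x4, takes a point from camera to tool coordinates, whose origin is the TCP and whose axes are the flange's). Camera axes: x right, y down, z forward; pixel columns grow to the right and rows downward; lengths in m; the calibration is good to about 2 mm. A picture is of the moment at which its call begins: read the wrist's pose just before it. camera_params takes no time and is no camera call.
- sign_off(): hands the job in; it is judged then, once.
The state is a dict: "clock": time; "joints": joint angles; "dq": joint speeds; "joint_efforts": joint torques, N m; "position": TCP position; "ee_rot": TCP orientation; "force": force on the tool from outside, world axes, zero at the start; "ft_torque": the same for the moment, N m; "width": opening from 0.0 (shut) to 1.0 (fully open); "gripper_force": force on a finger pad.
Only numpy, scipy, OpenCV 4.12 (cv2) and the standard library are available. Lean on these libraries where they do the work, as an engineer would, in place of code of your own. Each camera call takes 0.05 s, during which the arm holds its last target. There are 200 camera calls.

### The job

The weight of the small gasket press hangs on its ratchet. Take the awl, put its shaft under the tail of the red pawl and lift it gently, without straining it against its stop, and hold it up until the weight has sunk all the way down onto the gasket; then let the pawl drop back and lay the awl down on the bench, well clear of the press. Touch the press with nothing but the awl, and leave the two vials and the marker alone.

Things in the scene. Friction and masses are not known exactly. Their poses are not given: they have to be found in the camera images.
- press: Fixed press, base 130 (x) x 140 (y) x 12 mm, 260 mm tall. Origin: centre of the base's underside; z up, front looks to -x. Guide block (front at x = -23 mm, y within 28 mm, z 134 to 170 mm) guides a square ram that carries three metal weight discs (64 mm wide) on top and a foot over a black gasket. The space under, before and behind the pawl's tail (y over 40 mm) is free from z = 12 mm up.
- ram (a joint): Height of ram and weights above their rest on the gasket, m: 0 = all the way down. It hangs on one of six teeth 9 mm apart (0.027, 0.036, 0.045 or 0.054 at the start), and may still settle onto it in the first second. With the pawl clear it sinks by itself, slowed by a dashpot, at 13 to 25 mm/s; if the pawl drops back early it catches on the next tooth.
- pawl (a joint): Angle of the red pawl, rad: 0 = in the teeth, tail level; grows as the tail is lifted; clears the teeth at about 0.145, hard stop at 0.17 (tail lifted 9.5 and 11 mm at the lift point). Load and spring hold it in: breaking it free takes 2 to 4.5 N at the lift point, then it gives suddenly and 1.5 to 2 N hold it up; let go, it springs back. Over 6 N from the awl strains it.
- tail (a point): Lift point: underside of the pawl's tail, in mid-thickness, 145 mm above the table with the pawl in. The tail is a bar along the press's y, 8 mm thick (along x) and 9 mm high, at the front of the press; its pivot (axis along the press's x) lies 65 mm from this point toward -y, its free end 30 mm toward +y. In press frame at rest: x -30, y 76, z 145.5 mm.
- awl: Loose awl, 155 mm, 75 g, on a 4 mm glass plate; its y axis runs along it. Black pear handle y = 3 to 78 mm (28 wide, 25 high), steel shaft 4 mm thick from y = -6 to the tip at y = -77 mm, sloping as it lies from z about 8 mm at the handle to 2 mm at the tip. Origin: on its underside as it lies, at mid-length. Grip firmly across the handle near y = 40 mm; under load it can tilt in the fingers.
- vial_1: Bystander: loose sample vial with cap, 21 mm diameter, 50 mm tall, stands at the tail side of the press. Origin: centre of its bottom.
- vial_2: Bystander: loose sample vial with cap, 21 mm diameter, 50 mm tall, stands at the other side of the press. Origin: centre of its bottom.
- marker: Bystander: loose felt marker, 13 x 124 x 12 mm, lies on the 4 mm glass plate, long axis = its y. Origin: centre of its underside.
Not all that is in view belongs to the job. What is meant by the awl is not purple, and is the larger of those in its own colour.

How it is judged:
By the outcome, as a careful person would: the job done as asked, in the order asked, and still so for the second after the job is handed in, with the robot touching nothing.
It also fails if it takes over 64 s, if anything falls off the work surface, if the arm or the gripper's body presses on something with over 40 N, if the wrist force passes 120 N, or if a joint passes its speed limit or range.

## Working session

There is one attempt and no reset: what is moved stays moved. The work goes in short steps, Python scripts to look and compute and a shell command to move; the robot and the scene stay as the last step left them, time stands still between calls to the robot, and variables do not carry over. Pictures are saved under pics/ and viewed, at most 10 in all, crops included, and the job is handed in when it is done.

```bash
mkdir -p pics; ls; python3 - <<'E'
from cell import *
import cv2
s=observe();print(s)
for n in("side","top"):
    cv2.imwrite(f"pics/{n}0.png",get_image(n)[:,:,::-1]);print(n,camera_params(n))
print(camera_params("wrist"))
E
```

```text
pics
{'clock': 0.0, 'joints': array([-1.20956072,  0.43520132,  0.02497163,  1.57410172, -0.01160777,
        1.13400338, -0.07512005]), 'dq': array([ 7.47629649e-04, -6.92272100e-04,  2.69886632e-05,  1.59027971e-03,
       -1.46858875e-03, -1.48837844e-03,  1.68934294e-03]), 'joint_efforts': array([ 5.32286813e-04, -6.67839217e+01,  9.85145196e-01, -3.14473414e+01,
       -6.06120075e-02,  4.28288989e-02,  1.87202891e-04]), 'position': array([0.27943748, 0.55849409, 0.23695662]), 'ee_rot': array([-7.22165365e-01, -3.05722755e+00,  2.43763249e-03]), 'force': array([ 0.43182304, -0.60530741,  0.63047124]), 'ft_torque': array([ 0.00638965,  0.02405155, -0.01263384]), 'gripper_force': 0.0, 'width': 0.9954493676193352}
side {'intrinsics': array([[400.09082694,   0.        , 275.2053229 ],
       [  0.        , 400.09082694, 200.34958987],
       [  0.        ,   0.        ,   1.        ]]), 'dist': array([-0.09342399,  0.        ,  0.        ,  0.        ,  0.        ]), 'eye': array([ 0.28330883, -0.64557559,  0.50192474]), 'rotation': array([-1.99705621,  0.38035475, -0.20306676])}
to
[... 263 characters left out ...]
0.36209507, 0.00823463, 1.22910324]), 'rotation': array([-2.08072273,  2.12350379, -0.12000081])}
{'intrinsics': array([[311.2121732 ,   0.        , 282.05677117],
       [  0.        , 311.2121732 , 213.71519051],
       [  0.        ,   0.        ,   1.        ]]), 'dist': array([0.02414166, 0.        , 0.        , 0.        , 0.        ]), 'T_tool_cam': array([[-9.47157636e-05, -9.62970787e-01, -2.69605739e-01,
         7.23873891e-02],
       [ 9.99999942e-01, -1.79638912e-04,  2.90317507e-04,
         2.59513625e-04],
       [-3.27998959e-04, -2.69605696e-01,  9.62970748e-01,
        -1.46274573e-01],
       [ 0.00000000e+00,  0.00000000e+00,  0.00000000e+00,
         1.00000000e+00]])}
```

View pics/side0.png

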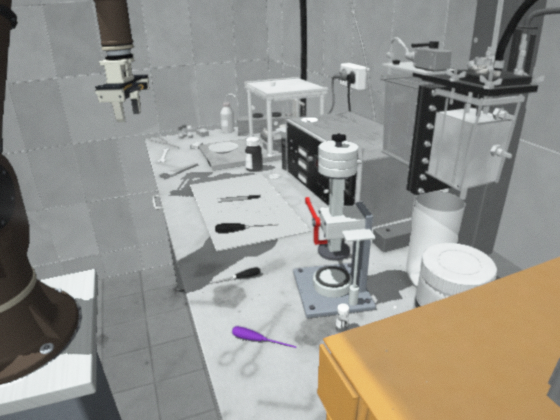

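View pics/top0.png

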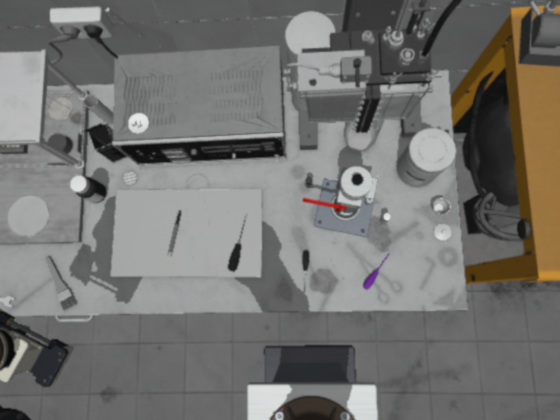

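Side: press with red pawl (~315,220), large black awl (232,228), small black awl (248,273), purple awl (245,335), marker (240,198).
Top: candidates for the awl are large black on the glass (237,250), small black (306,262) and purple (376,275). The marker is at (175,232), the vials at (309,182) and (386,214), and the red tail runs from (303,200) to (345,208). By the description I choose the large black one at (237,250).

```bash
cat > h.py <<'E'
import numpy as np,cv2
from cell import *
from scipy.spatial.transform import Rotation as R
def cam(n,s=None):
    p=camera_params(n)
    if n=="wrist":
        s=s or observe();T=np.eye(4);T[:3,:3]=R.from_rotvec(s["ee_rot"]).as_matrix();T[:3,3]=s["position"]
        T=T@p["T_tool_cam"];return p,T[:3,:3],T[:3,3]
    return p,R.from_rotvec(p["rotation"]).as_matrix(),p["eye"]
def ray(n,uv,s=None):
    p,M,e=cam(n,s);q=cv2.undistortPoints(np.array(uv,float).reshape(-1,1,2),p["intrinsics"],p["dist"])[:,0]
    d=np.c_[q,np.ones(len(q))]@M.T;return e,d/np.linalg.norm(d,axis=1)[:,None]
def plane(n,uv,z,s=None):
    e,d=ray(n,uv,s);return e+d*((z-e[2])/d[:,2])[:,None]
def tri(n1,a,n2,b,s=None):
    e1,d1=ray(n1,[a],s);e2,d2=ray(n2,[b],s);d1=d1[0];d2=d2[0]
    t=np.linalg.lstsq(np.c_[d1,-d2],e2-e1,rcond=None)[0];P,Q=e1+t[0]*d1,e2+t[1]*d2
    return (P+Q)/2,np.linalg.norm(P-Q)
def proj(n,P,s=None):
    p,M,e=cam(n,s);Q=(np.atleast_2d(P)-e)@M
    return cv2.projectPoints(Q.reshape(-1,1,3),np.zeros(3),np.zeros(3),p["intrinsics"],p["dist"])[0][:,0]
E
python3 - <<'E'
from h import *
a=get_image("top")
print("awl butt,handle-shaft,tip",plane("top",[(233,270),(240,243),(246,214)],.010))
print("small",plane("top",[(306,252),(306,270)],.01),"purple",plane("top",[(368,287),(388,255)],.01))
print("marker",plane("top",[(170,255),(180,211)],.01),"vials",plane("top",[(309,182),(386,214)],.05))
hsv=cv2.cvtColor(a,cv2.COLOR_RGB2HSV)
m=((hsv[...,1]>150)&((hsv[...,0]<8)|(hsv[...,0]>172))&(hsv[...,2]>100)).astype(np.uint8)
ys,xs=np.nonzero(m[150:250,280:380]);print(xs.min()+280,xs.max()+280,[ (x,ys[xs+280==x].mean()+150) for x in range(302,348,6)])
print("tail ends",plane("top",[(303,200),(345,208)],.15))
print("base corners", plane("top",[(327,178),(377,186),(369,236),(317,227)],.012))
c=lambda x,y,w,h,f:cv2.resize(a[y:y+h,x:x+w],None,fx=f,fy=f,interpolation=cv2.INTER_CUBIC)
cv2.imwrite("pics/c1.png",c(210,160,190,140,4)[:,:,::-1])
E
```

```text
awl butt,handle-shaft,tip [[0.43407873 0.19317367 0.01      ]
 [0.50446092 0.1747104  0.01      ]
 [0.58171541 0.1585071  0.01      ]]
small [[0.47710512 0.00173899 0.01      ]
 [0.430546   0.00299707 0.01      ]] purple [[ 0.38497038 -0.15306314  0.01      ]
 [ 0.46530547 -0.20781302  0.01      ]]
marker [[0.47687414 0.36073259 0.01      ]
 [0.59451592 0.33658602 0.01      ]] vials [[ 0.65428434 -0.01055862  0.05      ]
 [ 0.56529188 -0.20167833  0.05      ]]
303 345 [(302, np.float64(nan)), (308, np.float64(200.0)), (314, np.float64(201.5)), (320, np.float64(203.0)), (326, np.float64(204.0)), (332, np.float64(205.0)), (338, np.float64(207.66666666666666)), (344, np.float64(207.5))]
tail ends [[ 0.58644904  0.00627704  0.15      ]
 [ 0.56467555 -0.09082658  0.15      ]]
base corners [[ 0.67316275 -0.05924384  0.012     ]
 [ 0.6472695  -0.1892654   0.012     ]
 [ 0.51516627 -0.16198983  0.012     ]
 [ 0.54189193 -0.02874855  0.012     ]]<stdin>:8: RuntimeWarning: Mean of empty slice.
  ret = ret.dtype.type(ret / rcount)
```

View pics/c1.png

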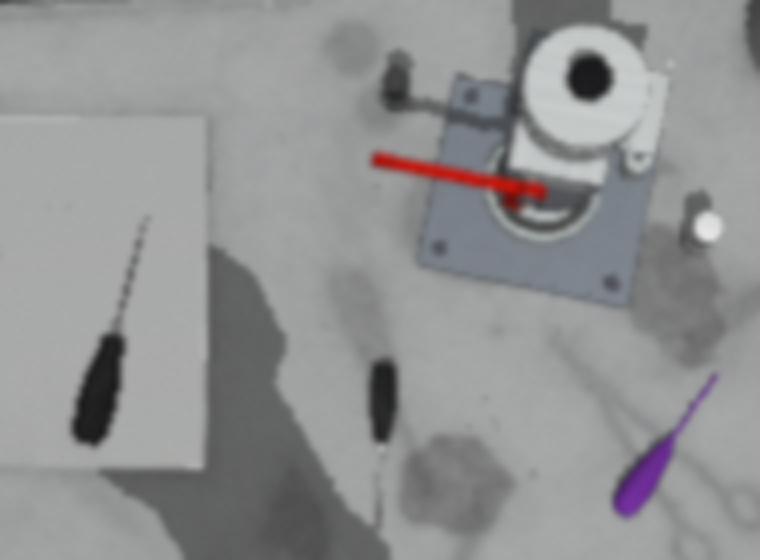

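The crop confirms the large black awl on the glass: butt (233,270), shaft start (240,244), tip (246,214). That is 152 mm long, so it matches, and its tip already points the way the shaft must go under the tail. I'll move above its handle.

```bash
python3 -m pendant '[0,0,0,0,0,-0.117,0.09,0,0,0,0,0,-0.117,0.09,-0.037,-0.046,0.005,0,0,0,0.09,-0.037,-0.046,0.005,0,0,0,0.09,-0.037,-0.046,0.005,0,0,0,0.09,-0.037,-0.046,0.005,0,0,0,0.09,-0.037,-0.046,0.005,0,0,0,0.09,-0.037,-0.046,0.005,0,0,0,0.09,-0.037,-0.046,0.005,0,0,0,0.09,0,0,0,0,0,0,0.09]' 
python3 - <<'E'
from h import *
s=observe();a=get_image("wrist");cv2.imwrite("pics/w1.png",a[:,:,::-1]);print(s["clock"],s["position"],s["dq"].max());print(R.from_rotvec(s["ee_rot"]).as_matrix())
g=a.max(2)
m=(g<60).astype(np.uint8)
n,l,st,c=cv2.connectedComponentsWithStats(m)
for i in range(1,n):
    if st[i,4]>150: print(st[i],c[i],plane("wrist",[c[i]],.0165,s))
E
```

```text
clock: 1.4
position: [0.46, 0.1812, 0.2024]
ee_rot: [0.373, 3.119, -0.003]
force: [-0.6, 0.6, 0.3]
width: 0.978
gripper_force: 0.0
1.4 [0.46004151 0.18119593 0.20239831] 0.004311850877191522
[[-9.71763225e-01  2.35958112e-01  5.84377380e-05]
 [ 2.35957429e-01  9.71760951e-01 -2.17828040e-03]
 [-5.70770443e-04 -2.10298397e-03 -9.99997626e-01]]
[151  53 109  32 484] [205.29132231  69.74586777] [[0.32081201 0.13787558 0.0165    ]]
[279 166  25  66 484] [290.80578512 196.16322314] [[0.46316629 0.1901988  0.0165    ]]
[122 202  24  45 696] [132.48994253 225.38793103] [[0.45408404 0.01099449 0.0165    ]]
[ 426  243  134   97 4340] [485.57603687 281.66059908] [[0.61609765 0.38737135 0.0165    ]]
[171 248  31  34 576] [189.796875   269.15277778] [[0.52006026 0.05605745 0.0165    ]]
[363 249  31  33 585] [374.1982906  269.04786325] [[0.57042372 0.26456648 0.0165    ]]
[    0   254   560   132 24942] [230.59061022 346.93500922] [[0.63352921 0.07262709 0.0165    ]]
[535 308  25  28 268] [553.24253731 325.34701493] [[0.69272956 0.46042872 0.0165    ]]
[167 311  18  21 242] [173.71487603 319.18595041] [[0.57881358 0.01647225 0.0165    ]]
[380 311  18  21 242] [390.62396694 318.98760331] [[0.64062591 0.27318149 0.0165    ]]
[400 411  56   9 421] [430.86935867 415.12826603] [[0.79697207 0.30278086 0.0165    ]]
[519 413  41   7 281] [539.1316726  416.04270463] [[0.82797872 0.43917226 0.0165    ]]
```

View pics/w1.png

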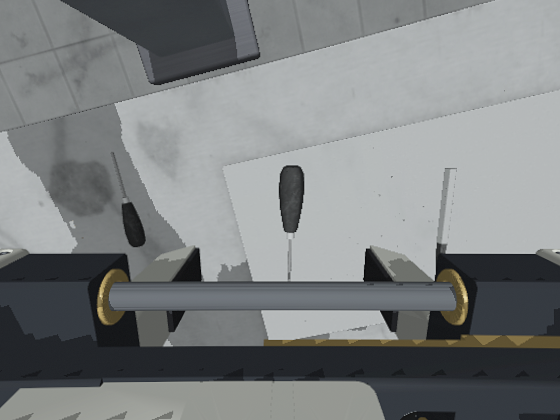

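The wrist view shows the handle from the butt at (291,166) to the neck at (290,232), with the shaft running down at u=290. It is aligned with the tool axis and sits slightly to one side.

```bash
python3 - <<'E'
from h import *
s=observe();M=R.from_rotvec(s["ee_rot"]).as_matrix()
P=plane("wrist",[(291,168),(290,232),(289.5,262)],.0165,s);print(P)
print((P-s["position"])@M, np.linalg.norm(P[0]-P[1]))
E
```

```text
[[0.43226086 0.20065513 0.0165    ]
 [0.50209869 0.18337606 0.0165    ]
 [0.53770007 0.17452348 0.0165    ]]
[[ 0.02980143  0.00985471  0.18603432]
 [-0.04213994  0.00928194  0.18602437]
 [-0.07882391  0.00894699  0.18601932]] 0.07194365680027498
```

```bash
python3 -m pendant '[-0.003,0.004,0.055,0,0,0,0.09,-0.003,0.004,0.055,0,0,0,0.09,0,0,0,0,0,0,0.09]' 
python3 - <<'E'
from h import *
s=observe();a=get_image("wrist");cv2.imwrite("pics/w2.png",a[:,:,::-1])
M=R.from_rotvec(s["ee_rot"]).as_matrix()
m=(a.max(2)<75).astype(np.uint8);m[250:]=0
n,l,st,c=cv2.connectedComponentsWithStats(m)
for i in range(1,n):
    if st[i,4]>300:
        r=cv2.minAreaRect(np.argwhere(l==i)[:,::-1].astype(np.float32));P=plane("wrist",[c[i],r[0],(c[i][0],st[i,1])],.0165,s)
        print(st[i],r,((P-s["position"])@M).round(4))
E
```

```text
clock: 1.82
position: [0.463, 0.1932, 0.0898]
ee_rot: [-0.356, -3.115, 0.006]
force: [-1.1, -0.9, 0.5]
width: 0.981
gripper_force: 0.0
[  58    0  169   59 6023] ((142.0, 29.0), (58.0, 168.0), 90.0) [[ 0.1346 -0.0784  0.0745]
 [ 0.1303 -0.0872  0.0745]
 [ 0.1459 -0.0771  0.0745]]
[ 260  184   38   66 2096] ((278.5, 216.5), (65.0, 37.0), 90.0) [[ 0.0082 -0.0024  0.0734]
 [ 0.0087 -0.0024  0.0734]
 [ 0.0328 -0.0023  0.0735]]
[ 32 234  25  16 309] ((44.0, 241.5), (24.0, 15.0), 0.0) [[-0.0116 -0.1779  0.074 ]
 [-0.0108 -0.1766  0.074 ]
 [-0.0049 -0.1766  0.0741]]
```

View pics/w2.png

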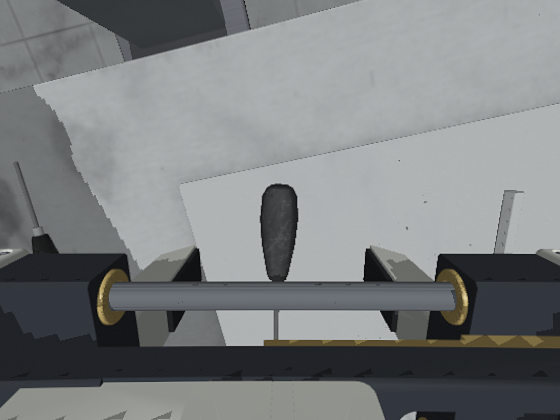

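The handle is between the fingers: u 260–298, centred at 279, with the butt at v=184. Next: down, grip and lift slightly.

```bash
python3 -m pendant '[-0.003,-0.002,0.04,0,0,0,0.09,-0.002,0,0.031,0,0,0,0.09,0,0,0,0,0,0,0.045,0,0,0,0,0,0,0.01,0,0,0,0,0,0,0.01,0,0,0,0,0,0,0.01,0,0,0,0,0,0,0.01]' 55
python3 -m pendant '[0,0,-0.03,0,0,0,0.01,0,0,-0.05,0,0,0,0.01,0,0,-0.05,0,0,0,0.01,0,0,0,0,0,0,0.01]'
python3 - <<'E'
from h import *
s=observe();a=get_image("side");w=get_image("wrist");t=get_image("top")
sd=a
hsv=cv2.cvtColor(a,cv2.COLOR_RGB2HSV);m=((hsv[...,1]>150)&((hsv[...,0]<8)|(hsv[...,0]>172))&(hsv[...,2]>100)).astype(np.uint8)
ys,xs=np.nonzero(m[180:260,290:340]);print(xs.min()+290,xs.max()+290,ys.min()+180,ys.max()+180)
c=cv2.resize(a[110:310,190:390],None,fx=3,fy=3,interpolation=cv2.INTER_CUBIC)
cv2.imwrite("pics/s2.png",c[:,:,::-1])
cv2.imwrite("pics/w3.png",w[:,:,::-1]);print(s)
E
```

```text
clock: 2.75
position: [0.4707, 0.1899, 0.0222]
ee_rot: [0.36, 3.12, 0.001]
force: [0.0, 0.1, 0.2]
width: 0.482
gripper_force: 0.0
clock: 3.25
position: [0.4727, 0.1907, 0.1555]
ee_rot: [0.36, 3.115, 0.006]
force: [0.1, 0.4, -1.2]
width: 0.115
gripper_force: 0.0
306 326 198 244
{'clock': 3.25, 'joints': array([-0.57394906,  0.33486269,  0.10928648,  1.96592881, -0.04867438,
        0.83620448,  0.90238243]), 'dq': array([ 0.0036068 ,  0.05588137, -0.00918042,  0.0606571 , -0.00708714,
       -0.05160141,  0.00403777]), 'joint_efforts': array([ 3.38247127e-02, -5.58056796e+01,  1.82287607e+00, -2.68526137e+01,
        7.89238256e-02,  1.04195002e+00, -7.73314806e-02]), 'position': array([0.47266022, 0.19072675, 0.15548802]), 'ee_rot': array([0.36000515, 3.11513681, 0.0064422 ]), 'force': array([ 0.05681764,  0.4189926 , -1.22373518]), 'ft_torque': array([ 0.06085169,  0.02883066, -0.01431119]), 'gripper_force': 0.0, 'width': 0.1154053480125272}
```

View pics/s2.png

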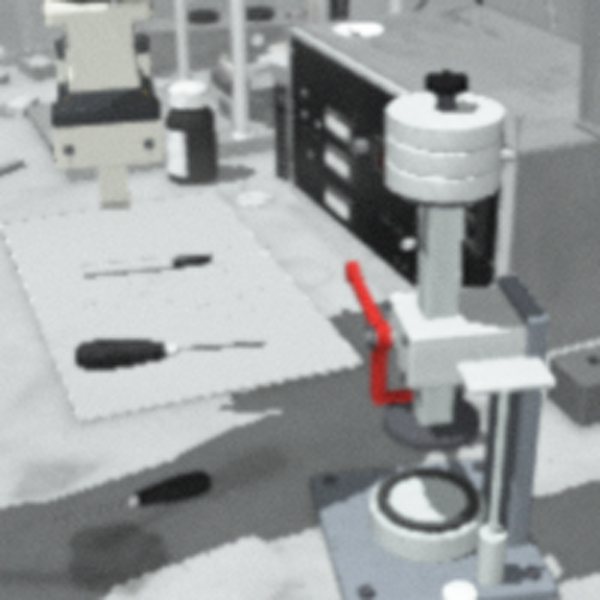

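The fingers were still closing when I lifted, so the awl stayed on the glass, apparently in the same place. In the crop: awl handle (120,353), pawl tail tip (352,266), weight raised. I'll open, go down again and wait longer this time.

```bash
python3 -m pendant '[0,0,0,0,0,0,0.07,0,0,0,0,0,0,0.07,0,0,0,0,0,0,0.07,0,0,0,0,0,0,0.07,0,0,0,0,0,0,0.07,0,0,0,0,0,0,0.07]'
python3 - <<'E'
from h import *
s=observe();a=get_image("wrist")
M=R.from_rotvec(s["ee_rot"]).as_matrix()
m=(a.max(2)<75).astype(np.uint8);m[250:]=0
n,l,st,c=cv2.connectedComponentsWithStats(m)
for i in range(1,n):
    if st[i,4]>300:
        P=plane("wrist",[c[i],(c[i][0],st[i,1])],.0165,s);print(st[i],((P-s["position"])@M).round(4))
print(s["position"],s["width"])
# pawl tail free end by triangulation, and root
for A,B in (((304,200.3),(307.3,199)),):
    print(tri("top",A,"side",B))
E
```

```text
clock: 4.15
position: [0.4705, 0.1898, 0.1517]
ee_rot: [0.36, 3.121, 0.0]
force: [-0.0, 0.4, 0.4]
width: 0.71
gripper_force: 0.0
[  68    0  163   68 6344] [[ 0.1494 -0.0943  0.1352]
 [ 0.1662 -0.0924  0.1352]]
[ 266  163   30   79 1620] [[ 0.0066 -0.0014  0.1352]
 [ 0.0408 -0.0013  0.1352]]
[ 82 205  29  45 887] [[-0.0217 -0.1769  0.1352]
 [ 0.0019 -0.1731  0.1352]]
[0.47053191 0.18976283 0.15174794] 0.7104476567184327
(array([0.58630765, 0.00355808, 0.1525449 ]), np.float64(0.0024302727731618824))
```

```bash
python3 -m pendant '[0.003,-0.001,0.06,0,0,0,0.065,0,0,0.06,0,0,0,0.065,0,0,0.013,0,0,0,0.065,0,0,0,0,0,0,0.01,0,0,0,0,0,0,0.01,0,0,0,0,0,0,0.01,0,0,0,0,0,0,0.01,0,0,0,0,0,0,0.01,0,0,0,0,0,0,0.01,0,0,0,0,0,0,0.01]' 55
python3 -m pendant '[0,0,0,0,0,0,0.01,0,0,0,0,0,0,0.01]'
```

```text
clock: 5.45
position: [0.4678, 0.1896, 0.0194]
ee_rot: [0.36, 3.12, 0.001]
force: [-0.9, -0.3, 7.9]
width: 0.265
gripper_force: 54.9
clock: 5.7
position: [0.4679, 0.1896, 0.0194]
ee_rot: [0.36, 3.12, 0.001]
force: [-0.8, -0.3, 7.9]
width: 0.267
gripper_force: 54.9
```

Gripped at 24.5 mm with 55 N. I'll lift, carry it to a spot in front of the pawl's tail and pitch the shaft slightly upward.

```bash
python3 -m pendant '[0,0,-0.03,0,0,0,0.01,0,0,-0.04,0,0,0,0.01,0,0,-0.04,0,0,0,0.01,-0.005,-0.046,0,0,0,0,0.01,-0.005,-0.046,0,0,0,0,0.01,-0.005,-0.046,0,0,0,0,0.01,-0.005,-0.046,0,0,0,0,0.01,0,0,0,0,-0.07,0,0.01,0,0,0,0,-0.07,0,0.01,0,0,0,0,0,0,0.01]'
python3 - <<'E'
from h import *
s=observe();a=get_image("side");t=get_image("top")
c=np.hstack([cv2.resize(a[140:280,190:350],(640,560),interpolation=cv2.INTER_CUBIC)])
cv2.imwrite("pics/s3.png",c[:,:,::-1])
cv2.imwrite("pics/s3full.png",a[:,:,::-1]);cv2.imwrite("pics/t3full.png",t[:,:,::-1])
print(s["position"],s["ee_rot"],s["force"],s["ft_torque"],s["width"])
E
```

```text
clock: 6.95
position: [0.4435, 0.0059, 0.1287]
ee_rot: [0.343, 2.984, -0.024]
force: [0.1, -0.2, -0.9]
width: 0.269
gripper_force: 54.9
[0.44354422 0.00589622 0.12869043] [ 0.34321501  2.98391139 -0.02404008] [ 0.08058918 -0.20395499 -0.92519184] [ 0.05221209  0.19275724 -0.02685695] 0.26869849458035233
```

View pics/s3.png

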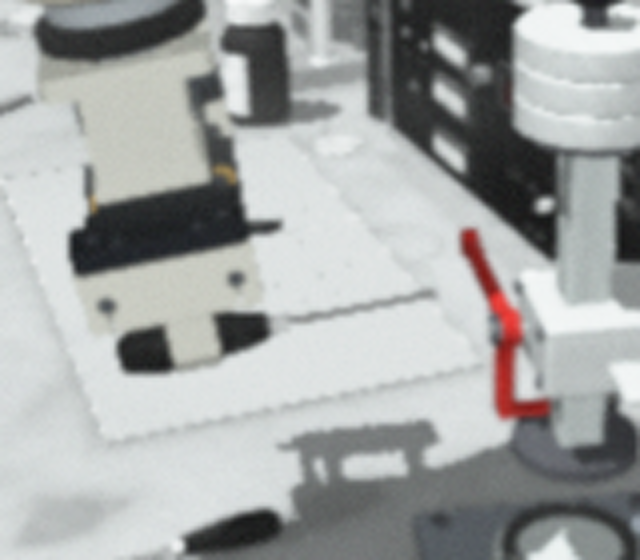

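In the crop the shaft runs from (285,322) to the tip at (435,292) and the tail from the pivot at (510,322) to the free end at (468,238). The awl sits firmly across the handle.

```bash
python3 - <<'E'
from h import *
s=observe();M=R.from_rotvec(s["ee_rot"]).as_matrix();p=s["position"]
def vpl(uv,p0,n):
    e,d=ray("side",uv);return e+d*(((p0-e)@n)/(d@n))[:,None]
n=M[:,1].copy();n[2]=0;n/=np.linalg.norm(n)
f=np.array([n[1],-n[0],0])
P=vpl([(261.2,220.5),(298.7,213)],p,n);print("shaft start,tip",P.round(4));print("rel fwd",((P-p)@f).round(4),"up",(P-p)[:,2].round(4))
# top check of tip
print("tip px in top pred",proj("top",P))
# tail plane: top px line at z .15
Q=plane("top",[(304,200),(332,205.3)],.152);ty=Q[0]-Q[1];ty/=np.linalg.norm(ty);tn=np.array([ty[1],-ty[0],0]);print("taildir",ty,Q.round(4), "fwd",f)
T=vpl([(307,199.5),(317.5,220.5)],Q[0],tn);print("tail end,pivot",T.round(4),np.linalg.norm(T[0]-T[1]))
L=T[0]-.030*ty;print("lift xy",L, "rel to tcp: fwd",(L-p)@f,"lat(tooly)",(L-p)@n)
E
```

```text
shaft start,tip [[ 0.4872 -0.0038  0.1295]
 [ 0.5585 -0.0204  0.1389]]
rel fwd [0.0433 0.1164] up [0.0005 0.0099]
tip px in top pred [[308.37870736 242.86867842]
 [314.63455377 212.25092387]]
taildir [0.217637   0.97602978 0.        ] [[ 0.586   0.0039  0.152 ]
 [ 0.5715 -0.0609  0.152 ]] fwd [ 0.97385117 -0.22718694  0.        ]
tail end,pivot [[ 0.5849 -0.0009  0.154 ]
 [ 0.5657 -0.087   0.1548]] 0.0882382821293315
lift xy [ 0.57835924 -0.03018158  0.15398944] rel to tcp: fwd 0.1380181328542879 lat(tooly) -0.005000185734778233
```

```bash
python3 - <<'E'
import cv2
a=cv2.imread("pics/t3full.png")
cv2.imwrite("pics/t3.png",cv2.resize(a[165:285,255:385],None,fx=5,fy=5,interpolation=cv2.INTER_CUBIC))
E
```

```text
(no output)
```

View pics/t3.png

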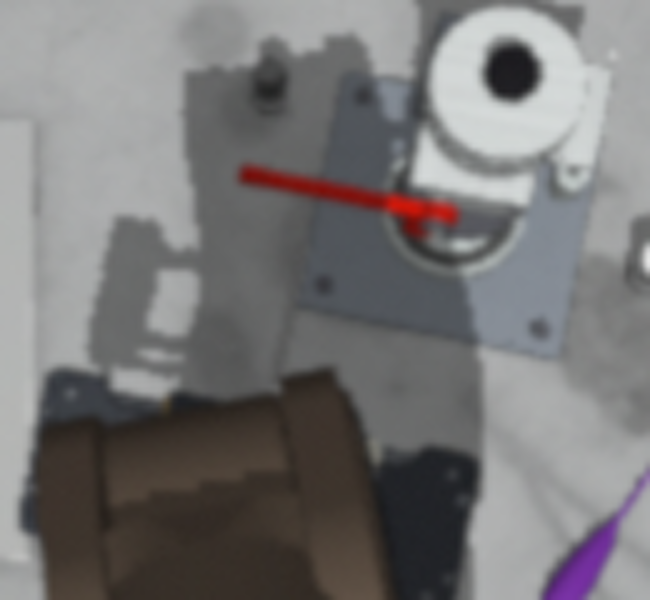

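```bash
python3 -m pendant '[0.001,-0.003,0.005,0,0,0,0.01,-0.0225,0,0.0032,0,0,0,0.01,-0.0225,0,0.0032,0,0,0,0.01,-0.0225,0,0.0032,0,0,0,0.01,0,0,0,0,0,0,0.01]'
python3 - <<'E'
from h import *
s=observe();a=get_image("side")
c=cv2.resize(a[150:270,220:360],(700,600),interpolation=cv2.INTER_CUBIC)
cv2.imwrite("pics/s4.png",c[:,:,::-1])
print(s["position"],s["ee_rot"],s["force"],s["ft_torque"],s["width"])
E
```

```text
clock: 7.68
position: [0.5118, -0.0133, 0.1231]
ee_rot: [0.346, 2.982, -0.025]
force: [-1.1, 0.6, -0.8]
width: 0.269
gripper_force: 54.9
[ 0.51182085 -0.01332267  0.1231361 ] [ 0.34602635  2.98222219 -0.02461642] [-1.13763178  0.62766263 -0.83993272] [-0.01580653  0.19879511  0.01955296] 0.26918771195568547
```

View pics/s4.png

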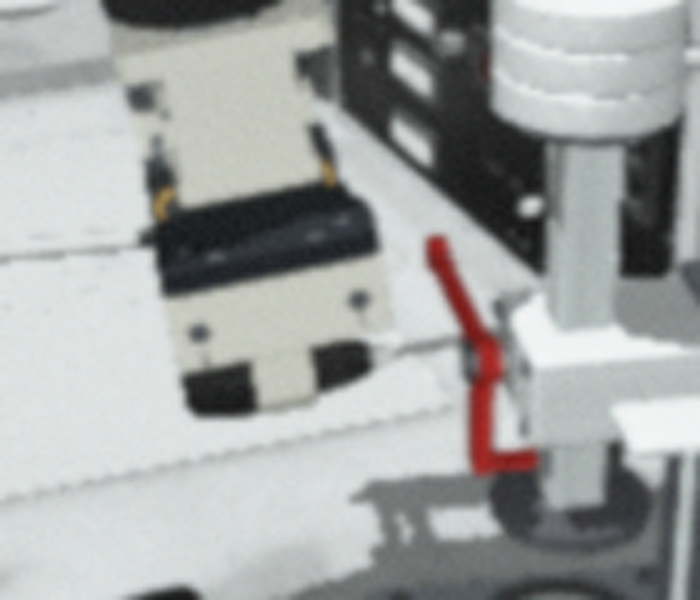

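The shaft passes under and behind the tail: it is seen from (395,348) to (470,340), with the tail from (437,245) to (485,350). Now a small monitor for force, tail end and weight height, then raise gently.

```bash
cat > mon.py <<'E'
from h import *
def mon():
    s=observe();a=get_image("side");ref=cv2.imread("pics/s3full.png")[:,:,::-1]
    t=cv2.cvtColor(np.ascontiguousarray(ref[134:182,318:358]),cv2.COLOR_RGB2GRAY);g=cv2.cvtColor(a,cv2.COLOR_RGB2GRAY)
    r=cv2.matchTemplate(g[124:240,312:366],t,cv2.TM_CCOEFF_NORMED);_,v,_,mx=cv2.minMaxLoc(r)
    h=cv2.cvtColor(a,cv2.COLOR_RGB2HSV);m=(h[...,1]>120)&((h[...,0]<10)|(h[...,0]>170));m[:180]=0;m[260:]=0;m[:,:295]=0;m[:,345:]=0
    ys,xs=np.nonzero(m);k=ys<=ys.min()+4
    print("t %.2f z %.4f F %s T %s | tip row %d (%.1f,%.1f) disc dy %d dx %d %.2f"%(s["clock"],s["position"][2],s["force"].round(2),s["ft_torque"].round(3),ys.min(),xs[k].mean(),ys[k].mean(),mx[1]-10,mx[0]-6,v))
mon()
E
python3 mon.py
python3 -m pendant '[-0.0008,0,-0.0055,0,0,0,0.01,-0.0007,0,-0.0055,0,0,0,0.01,0,0,0,0,0,0,0.01]'; python3 mon.py
python3 -m pendant '[-0.0003,0,-0.002,0,0,0,0.01,0,0,0,0,0,0,0.01]'; python3 mon.py
```

```text
t 7.72 z 0.1229 F [-0.61 -0.24 -1.01] T [0.047 0.191 0.001] | tip row 198 (307.1,200.1) disc dy 0 dx 0 1.00
clock: 8.15
position: [0.5105, -0.0124, 0.1354]
ee_rot: [0.344, 2.981, -0.023]
force: [-0.4, 0.7, -0.7]
width: 0.266
gripper_force: 54.9
t 8.15 z 0.1354 F [-0.36  0.7  -0.74] T [ 0.004  0.191 -0.016] | tip row 198 (307.1,200.1) disc dy 0 dx 0 1.00
clock: 8.45
position: [0.5103, -0.0126, 0.1368]
ee_rot: [0.344, 2.983, -0.024]
force: [0.2, 0.2, -0.3]
width: 0.267
gripper_force: 54.9
t 8.45 z 0.1368 F [ 0.15  0.2  -0.34] T [ 0.091  0.167 -0.017] | tip row 198 (307.1,200.1) disc dy 0 dx 0 1.00
```

```bash

python3 -m pendant '[-0.0001,0,-0.001,0,0,0,0.01,0,0,0,0,0,0,0.01]' >/dev/null; python3 mon.py
python3 -m pendant '[-0.0001,0,-0.001,0,0,0,0.01,0,0,0,0,0,0,0.01]' >/dev/null; python3 mon.py
python3 -m pendant '[-0.0001,0,-0.001,0,0,0,0.01,0,0,0,0,0,0,0.01]'>/dev/null; python3 mon.py
```

```text
t 8.75 z 0.1377 F [-0.24  0.36 -0.7 ] T [ 0.079  0.149 -0.019] | tip row 198 (307.1,200.1) disc dy 0 dx 0 1.00
t 9.05 z 0.1386 F [ 0.5  -0.42 -1.77] T [0.054 0.296 0.035] | tip row 198 (307.1,200.1) disc dy 0 dx 0 1.00
t 9.35 z 0.1396 F [-0.22 -0.29 -2.49] T [ 0.093  0.359 -0.051] | tip row 198 (307.2,200.2) disc dy 0 dx 0 1.00
```

Contact is at z≈0.138, and load now builds at about 1 N/mm. I'll continue in fine steps.

```bash

python3 -m pendant '[-0.0001,0,-0.0007,0,0,0,0.01,0,0,0,0,0,0,0.01]' >/dev/null; python3 mon.py
python3 -m pendant '[-0.0001,0,-0.0007,0,0,0,0.01,0,0,0,0,0,0,0.01]' >/dev/null; python3 mon.py
```

```text
t 9.65 z 0.1403 F [-0.86 -0.28 -2.09] T [ 0.07   0.474 -0.04 ] | tip row 198 (307.1,200.1) disc dy 0 dx 0 1.00
t 9.95 z 0.1410 F [-0.55 -0.71 -3.03] T [ 0.119  0.633 -0.065] | tip row 198 (307.1,200.1) disc dy 0 dx 0 1.00
```

```bash

python3 -m pendant '[-0.0001,0,-0.0004,0,0,0,0.01,0,0,0,0,0,0,0.01]' >/dev/null; python3 mon.py
python3 -m pendant '[-0.0001,0,-0.0004,0,0,0,0.01,0,0,0,0,0,0,0.01]' >/dev/null; python3 mon.py
```

```text
t 10.25 z 0.1414 F [-1.48 -0.37 -4.14] T [ 0.144  0.789 -0.029] | tip row 198 (307.1,200.1) disc dy 0 dx 0 1.00
t 10.55 z 0.1418 F [-2.    0.34 -4.32] T [ 0.207  0.944 -0.071] | tip row 198 (307.1,200.1) disc dy 0 dx 0 1.00
```

```bash

python3 -m pendant '[0.0006,0,0,0,0,0,0.01,0,0,0,0,0,0,0.01]'; python3 mon.py
```

```text
clock: 10.85
position: [0.5099, -0.0125, 0.142]
ee_rot: [0.344, 2.982, -0.024]
force: [0.1, -0.5, -4.6]
width: 0.269
gripper_force: 54.9
t 10.85 z 0.1420 F [ 0.08 -0.53 -4.6 ] T [ 0.047  0.63  -0.043] | tip row 198 (307.2,200.2) disc dy 0 dx 0 1.00
```

Moving back slightly removed the horizontal rub. The net lift is about 3.7 N, so the next steps are small.

```bash

python3 -m pendant '[0,0,-0.0003,0,0,0,0.01,0,0,0,0,0,0,0.01]'>/dev/null; python3 mon.py
python3 -m pendant '[0,0,-0.0003,0,0,0,0.01,0,0,0,0,0,0,0.01]'>/dev/null; python3 mon.py
```

```text
t 11.15 z 0.1422 F [ 0.47 -1.08 -4.51] T [-0.03   0.506 -0.06 ] | tip row 198 (307.1,200.1) disc dy 0 dx 0 1.00
t 11.45 z 0.1425 F [ 0.21 -1.36 -4.03] T [-0.001  0.373 -0.079] | tip row 198 (307.1,200.1) disc dy 0 dx 0 1.00
```

```bash

python3 -m pendant '[-0.00006,0,-0.0004,0,0,0,0.01,0,0,0,0,0,0,0.01]'>/dev/null; python3 mon.py
python3 -m pendant '[-0.00006,0,-0.0004,0,0,0,0.01,0,0,0,0,0,0,0.01]'; python3 mon.py
```

```text
t 11.75 z 0.1429 F [ 0.63  0.17 -3.9 ] T [-0.04   0.315 -0.07 ] | tip row 198 (307.1,200.1) disc dy 0 dx 0 1.00
clock: 12.05
position: [0.5096, -0.0125, 0.1433]
ee_rot: [0.344, 2.983, -0.024]
force: [1.1, -1.0, -5.4]
width: 0.269
gripper_force: 55.0
t 12.05 z 0.1433 F [ 1.06 -0.99 -5.37] T [-0.095  0.341 -0.074] | tip row 198 (307.1,200.1) disc dy 0 dx 0 1.00
```

```bash

python3 -m pendant '[-0.0002,0,-0.0003,0,0,0,0.01,0,0,0,0,0,0,0.01]'>/dev/null; python3 mon.py
python3 -m pendant '[-0.0001,0,-0.0003,0,0,0,0.01,0,0,0,0,0,0,0.01]'; python3 mon.py
```

```text
t 12.35 z 0.1435 F [ 1.01 -1.59 -3.47] T [-0.077  0.428 -0.1  ] | tip row 198 (307.1,200.1) disc dy 0 dx 0 1.00
clock: 12.65
position: [0.5097, -0.0125, 0.1438]
ee_rot: [0.344, 2.983, -0.024]
force: [0.8, -0.6, -4.7]
width: 0.266
gripper_force: 55.0
t 12.65 z 0.1438 F [ 0.79 -0.59 -4.67] T [ 0.007  0.535 -0.043] | tip row 198 (307.1,200.1) disc dy 0 dx 0 1.00
```

The force has plateaued near 3.6 N while the hand rose, so the awl is tilting in the fingers. I'll back down, shorten the lever by 15 mm, pitch up a little and grip at 60 N.

```bash

python3 -m pendant '[0.0005,0,0.004,0,0,0,0.01,0.0006,0,0.005,0,0,0,0.01,0,0,0,0,-0.08,0,0.01,-0.0073,0,0.0017,0,0,0,0.01,-0.0073,0,0.0017,0,0,0,0.01,0,0,0,0,0,0,0.01,0,0,0,0,0,0,0.01]' 60; python3 mon.py
python3 - <<'E'
from h import *
a=get_image("side")
c=cv2.resize(a[150:270,220:360],(700,600),interpolation=cv2.INTER_CUBIC)
cv2.imwrite("pics/s5.png",c[:,:,::-1])
E
```

```text
clock: 13.58
position: [0.5249, -0.0162, 0.1346]
ee_rot: [0.336, 2.904, -0.037]
force: [0.4, 0.4, -0.4]
width: 0.267
gripper_force: 59.9
t 13.57 z 0.1346 F [ 0.42  0.44 -0.37] T [0.095 0.246 0.023] | tip row 198 (307.2,200.2) disc dy 0 dx 0 1.00
```

View pics/s5.png

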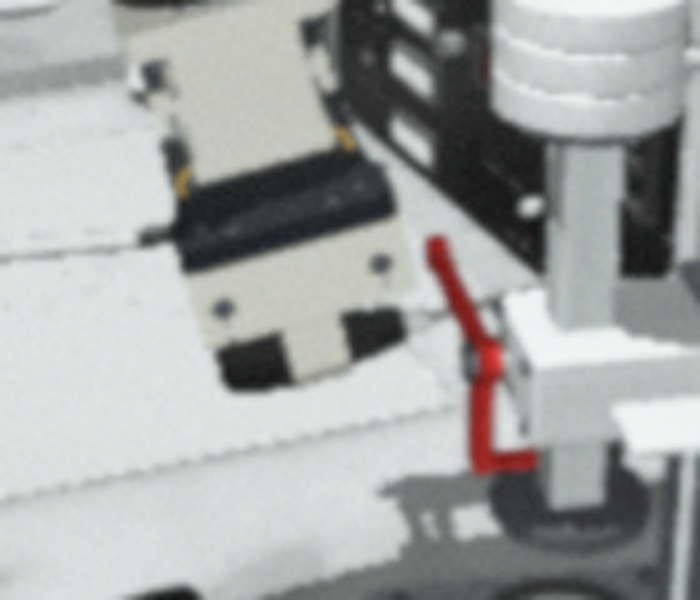

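The shaft crosses under the tail at about (465,307), sloping up, and the gripper is clear of the press. Raising again.

```bash

python3 -m pendant '[-0.0002,0,-0.001,0,0,0,0.01,0,0,0,0,0,0,0.01]'>/dev/null; python3 mon.py
python3 -m pendant '[-0.0002,0,-0.001,0,0,0,0.01,0,0,0,0,0,0,0.01]'>/dev/null; python3 mon.py
python3 -m pendant '[-0.0002,0,-0.001,0,0,0,0.01,0,0,0,0,0,0,0.01]'>/dev/null; python3 mon.py
python3 -m pendant '[-0.0002,0,-0.001,0,0,0,0.01,0,0,0,0,0,0,0.01]'>/dev/null; python3 mon.py
```

```text
t 13.93 z 0.1358 F [-0.24 -0.31 -0.3 ] T [0.112 0.29  0.007] | tip row 198 (307.1,200.1) disc dy 0 dx 0 1.00
t 14.22 z 0.1367 F [-0.49 -0.23 -0.79] T [0.052 0.405 0.002] | tip row 198 (307.1,200.1) disc dy 0 dx 0 1.00
t 14.53 z 0.1376 F [-0.06  0.74 -2.73] T [ 0.133  0.562 -0.026] | tip row 198 (307.1,200.1) disc dy 0 dx 0 1.00
t 14.82 z 0.1386 F [ 0.    0.34 -3.22] T [ 0.172  0.694 -0.028] | tip row 198 (307.2,200.2) disc dy 0 dx 0 1.00
```

```bash

python3 -m pendant '[-0.0001,0,-0.0005,0,0,0,0.01,0,0,0,0,0,0,0.01]'>/dev/null; python3 mon.py
python3 -m pendant '[-0.00005,0,-0.0005,0,0,0,0.01,0,0,0,0,0,0,0.01]'>/dev/null; python3 mon.py
```

```text
t 15.12 z 0.1391 F [-1.47 -0.7  -3.83] T [ 0.248  0.887 -0.018] | tip row 198 (307.1,200.1) disc dy 0 dx 0 1.00
t 15.43 z 0.1396 F [-1.17  1.35 -5.11] T [ 0.292  0.995 -0.002] | tip row 197 (307.1,199.4) disc dy 0 dx 0 1.00
```

```bash

python3 -m pendant '[0.0002,0,-0.0003,0,0,0,0.01,0,0,0,0,0,0,0.01]'>/dev/null; python3 mon.py
python3 -m pendant '[0,0,-0.0003,0,0,0,0.01,0,0,0,0,0,0,0.01]'>/dev/null; python3 mon.py
```

```text
t 15.72 z 0.1400 F [-1.36  0.65 -4.35] T [ 0.233  0.944 -0.013] | tip row 197 (307.1,199.1) disc dy 0 dx 0 1.00
t 16.02 z 0.1404 F [-0.47  0.19 -5.05] T [ 0.315  0.912 -0.048] | tip row 197 (307.1,199.1) disc dy 0 dx 0 1.00
```

```bash

python3 -m pendant '[0,0,-0.0003,0,0,0,0.01,0,0,0,0,0,0,0.01]'>/dev/null; python3 mon.py
python3 -m pendant '[0,0,-0.0003,0,0,0,0.01,0,0,0,0,0,0,0.01]'>/dev/null; python3 mon.py
python3 -m pendant '[0,0,-0.0003,0,0,0,0.01,0,0,0,0,0,0,0.01]'>/dev/null; python3 mon.py
```

```text
t 16.32 z 0.1407 F [-1.14 -0.13 -4.26] T [0.198 0.864 0.025] | tip row 197 (307.1,199.1) disc dy 0 dx 0 1.00
t 16.62 z 0.1410 F [-1.19 -0.25 -5.44] T [0.212 0.802 0.053] | tip row 197 (307.2,199.2) disc dy 0 dx 0 1.00
t 16.93 z 0.1412 F [ 0.51 -0.06 -5.43] T [0.239 0.752 0.042] | tip row 196 (307.3,198.5) disc dy 0 dx 0 1.00
```

```bash

python3 -m pendant '[-0.00005,0,-0.0003,0,0,0,0.01,0,0,0,0,0,0,0.01]'>/dev/null; python3 mon.py
python3 -m pendant '[-0.00005,0,-0.0003,0,0,0,0.01,0,0,0,0,0,0,0.01]'>/dev/null; python3 mon.py
python3 -m pendant '[-0.00005,0,-0.0003,0,0,0,0.01,0,0,0,0,0,0,0.01]'>/dev/null; python3 mon.py
```

```text
t 17.23 z 0.1416 F [ 0.75  0.65 -5.31] T [ 0.204  0.721 -0.01 ] | tip row 196 (307.1,198.3) disc dy 0 dx 0 1.00
t 17.52 z 0.1418 F [ 0.57 -0.05 -4.96] T [0.214 0.695 0.045] | tip row 196 (307.1,198.1) disc dy 0 dx 0 1.00
t 17.82 z 0.1421 F [-0.57  0.07 -4.24] T [ 0.278  0.674 -0.006] | tip row 196 (307.1,198.1) disc dy 0 dx 0 1.00
```

The tail follows (≈3 mm up) at a steady ~4 N. Continuing.

```bash

python3 -m pendant '[-0.0001,0,-0.0005,0,0,0,0.01,0,0,0,0,0,0,0.01]'>/dev/null; python3 mon.py
python3 -m pendant '[-0.0001,0,-0.0005,0,0,0,0.01,0,0,0,0,0,0,0.01]'>/dev/null; python3 mon.py
python3 -m pendant '[-0.0001,0,-0.0005,0,0,0,0.01,0,0,0,0,0,0,0.01]'>/dev/null; python3 mon.py
```

```text
t 18.12 z 0.1427 F [-0.03  1.17 -5.11] T [0.247 0.622 0.023] | tip row 195 (307.1,197.4) disc dy 0 dx 0 1.00
t 18.43 z 0.1432 F [ 0.35  0.09 -4.32] T [0.262 0.603 0.039] | tip row 195 (307.1,197.1) disc dy 0 dx 0 1.00
t 18.73 z 0.1437 F [ 0.59  0.1  -4.51] T [0.199 0.548 0.03 ] | tip row 195 (307.1,197.1) disc dy 0 dx 0 0.99
```

```bash

python3 -m pendant '[-0.0001,0,-0.0006,0,0,0,0.01,0,0,0,0,0,0,0.01]'>/dev/null; python3 mon.py
python3 -m pendant '[-0.0001,0,-0.0006,0,0,0,0.01,0,0,0,0,0,0,0.01]'>/dev/null; python3 mon.py
python3 -m pendant '[-0.0001,0,-0.0006,0,0,0,0.01,0,0,0,0,0,0,0.01]'>/dev/null; python3 mon.py
```

```text
t 19.02 z 0.1443 F [ 0.07 -0.56 -4.97] T [0.214 0.561 0.04 ] | tip row 194 (307.3,196.5) disc dy 0 dx 0 0.99
t 19.32 z 0.1449 F [ 1.37  0.46 -4.76] T [0.216 0.503 0.053] | tip row 194 (307.1,196.1) disc dy 0 dx 0 0.99
t 19.62 z 0.1455 F [ 1.02  0.84 -5.53] T [0.195 0.431 0.013] | tip row 194 (307.3,196.2) disc dy 0 dx 0 0.99
```

```bash

python3 -m pendant '[-0.0003,0,-0.0005,0,0,0,0.01,0,0,0,0,0,0,0.01]'>/dev/null; python3 mon.py
python3 -m pendant '[-0.0002,0,-0.0005,0,0,0,0.01,0,0,0,0,0,0,0.01]'>/dev/null; python3 mon.py
python3 -m pendant '[-0.0002,0,-0.0005,0,0,0,0.01,0,0,0,0,0,0,0.01]'>/dev/null; python3 mon.py
```

```text
t 19.93 z 0.1460 F [ 0.74  0.04 -4.67] T [0.236 0.5   0.007] | tip row 193 (307.1,195.1) disc dy 0 dx 0 0.99
t 20.23 z 0.1465 F [ 0.05  0.08 -4.84] T [ 0.208  0.596 -0.029] | tip row 193 (307.1,195.1) disc dy 0 dx 0 0.99
t 20.52 z 0.1473 F [ 0.06  0.01 -3.03] T [ 0.147  0.598 -0.021] | tip row 192 (307.3,194.2) disc dy 1 dx 0 0.99
```

```bash

python3 -m pendant '[-0.0001,0,-0.0003,0,0,0,0.01]'>/dev/null; python3 mon.py
python3 -m pendant '[0,0,0,0,0,0,0.01]'>/dev/null; python3 mon.py
```

```text
t 20.70 z 0.1475 F [-0.87 -0.25 -2.71] T [0.158 0.616 0.022] | tip row 192 (307.4,194.1) disc dy 4 dx 0 0.95
t 20.88 z 0.1475 F [ 0.07  0.45 -3.19] T [0.111 0.571 0.029] | tip row 192 (307.4,194.1) disc dy 6 dx 0 0.93
```

The weight is sinking steadily, the load has fallen to ~2 N and the tail is off its stop. Holding.

```bash

for i in 1 2 3 4 5; do python3 -m pendant '[0,0,0,0,0,0,0.01,0,0,0,0,0,0,0.01,0,0,0,0,0,0,0.01]'>/dev/null; python3 mon.py;done
```

```text
t 21.30 z 0.1474 F [ 1.33  0.12 -3.47] T [ 0.127  0.443 -0.037] | tip row 192 (307.4,194.1) disc dy 12 dx 0 0.85
t 21.73 z 0.1474 F [ 0.46  0.21 -3.19] T [ 0.131  0.459 -0.051] | tip row 192 (307.4,194.1) disc dy 18 dx -1 0.86
t 22.15 z 0.1474 F [-0.9  -0.53 -3.05] T [ 0.101  0.483 -0.051] | tip row 192 (307.4,194.1) disc dy 23 dx -1 0.75
t 22.57 z 0.1474 F [-0.76 -0.31 -3.32] T [ 0.068  0.444 -0.028] | tip row 192 (307.4,194.1) disc dy 29 dx -1 0.61
t 23.00 z 0.1474 F [ 0.34 -0.05 -2.52] T [ 0.051  0.48  -0.005] | tip row 192 (307.4,194.1) disc dy 31 dx -1 0.61
```

```bash

for i in 1 2 3; do python3 -m pendant '[0,0,0,0,0,0,0.01,0,0,0,0,0,0,0.01,0,0,0,0,0,0,0.01,0,0,0,0,0,0,0.01]'>/dev/null; python3 mon.py;done
python3 - <<'E'
from h import *
# check: predicted pixel drop of the disc for the four possible ram heights
c=np.array([.594,-.110,.25])
for h in (.027,.036,.045,.054): print(h,(proj("side",c-[0,0,h])-proj("side",c)).round(1))
s=observe();M=R.from_rotvec(s["ee_rot"]).as_matrix();print(s["position"],M.round(3))
E
```

```text
t 23.55 z 0.1474 F [ 0.74 -0.41 -3.19] T [ 0.037  0.464 -0.033] | tip row 192 (307.4,194.1) disc dy 31 dx -1 0.61
t 24.10 z 0.1474 F [ 0.36  0.5  -2.76] T [ 0.083  0.444 -0.001] | tip row 192 (307.4,194.1) disc dy 31 dx -1 0.61
t 24.65 z 0.1474 F [ 0.64 -0.33 -3.54] T [0.072 0.486 0.02 ] | tip row 192 (307.4,194.1) disc dy 31 dx -1 0.61
0.027 [[-0.7 14.9]]
0.036 [[-1.  19.8]]
0.045 [[-1.2 24.6]]
0.054 [[-1.5 29.3]]
[ 0.52410425 -0.01589026  0.14739007] [[-0.95   0.228  0.213]
 [ 0.222  0.974 -0.05 ]
 [-0.218  0.    -0.976]]
```

The drop is 31 px ≈ 54 mm and stays steady, so the weight is fully down. Lowering the awl, then withdrawing.

```bash

python3 -m pendant '[0.0008,0,0.0035,0,0,0,0.01,0.0008,0,0.0035,0,0,0,0.01,0.0008,0,0.0035,0,0,0,0.01,0.0008,0,0.0035,0,0,0,0.01,0.0008,0,0.0035,0,0,0,0.01,0.0008,0,0.0035,0,0,0,0.01,0,0,0,0,0,0,0.01]'; python3 mon.py
python3 -m pendant '[0.0244,0,-0.0054,0,0,0,0.01,0.0244,0,-0.0054,0,0,0,0.01,0.0244,0,-0.0054,0,0,0,0.01,0.0244,0,-0.0054,0,0,0,0.01,0,0,0,0,0,0,0.01]';python3 mon.py
```

```text
clock: 25.58
position: [0.5239, -0.0159, 0.1256]
ee_rot: [0.335, 2.904, -0.037]
force: [1.0, -0.8, -1.7]
width: 0.265
gripper_force: 59.9
t 25.57 z 0.1256 F [ 0.98 -0.82 -1.67] T [0.073 0.281 0.001] | tip row 198 (307.1,200.1) disc dy 31 dx -1 0.60
clock: 26.25
position: [0.4251, 0.0072, 0.1256]
ee_rot: [0.334, 2.905, -0.037]
force: [-0.1, 0.8, -0.5]
width: 0.269
gripper_force: 59.9
t 26.25 z 0.1256 F [-0.08  0.76 -0.5 ] T [ 0.147  0.303 -0.031] | tip row 197 (307.4,199.4) disc dy 31 dx -1 0.59
```

```bash

python3 -m pendant '[0,0,0,0,0.11,0,0.01,0,0,0,0,0.12,0,0.01,0,0,0,0,0,-0.115,0.01,0,0,0,0,0,-0.115,0.01,0.015,0.0325,0.03,0,0,0,0.01,0.015,0.0325,0.03,0,0,0,0.01,0,0,0,0,0,0,0.01]'; python3 mon.py
python3 - <<'E'
from h import *
s=observe();a=get_image("side");M=R.from_rotvec(s["ee_rot"]).as_matrix();print(M.round(3));p=s["position"]
# dark shaft pixels: predicted line, numeric search of darkest row per column
for fwd in (.05,.065,.08,.095,.11):
    q=p+[fwd,0,0];u,v=proj("side",[q+[0,0,-.005]])[0];col=a[int(v)-12:int(v)+13,int(round(u))].mean(1)
    r=int(v)-12+int(col.argmin());e,d=ray("side",[(round(u),r)]);t=(p[1]-e[1])/d[0,1];print(fwd,(e+t*d[0]-p).round(4),col.min(),np.median(col))
E
```

```text
clock: 27.18
position: [0.395, 0.0738, 0.0646]
ee_rot: [0.006, -3.129, -0.003]
force: [-0.2, -0.9, -0.9]
width: 0.266
gripper_force: 59.9
t 27.18 z 0.0646 F [-0.21 -0.91 -0.92] T [ 0.013 -0.013 -0.009] | tip row 197 (307.4,199.4) disc dy 31 dx -1 0.59
[[-1.    -0.002 -0.011]
 [-0.002  1.     0.002]
 [ 0.011  0.002 -1.   ]]
0.05 [ 0.0486  0.     -0.0338] 137.66666666666666 195.66666666666666
0.065 [ 0.0641  0.     -0.0046] 172.0 225.0
0.08 [ 0.0797  0.     -0.0058] 162.0 224.66666666666666
0.095 [ 0.0954  0.     -0.007 ] 157.33333333333334 226.33333333333334
0.11 [ 0.1091  0.     -0.0076] 157.0 226.33333333333334
```

```bash

python3 -m pendant '[0,0,0.03,0,0,0,0.01,0,0,0.012,0,0,0,0.01,0,0,0.006,0,0,0,0.01,0,0,0,0,0,0,0.01]'
python3 - <<'E'
from h import *
for f,a in (("side0",cv2.imread("pics/side0.png")[:,:,::-1]),("s3full",cv2.imread("pics/s3full.png")[:,:,::-1]),("now",get_image("side"))):
    h=cv2.cvtColor(np.ascontiguousarray(a),cv2.COLOR_RGB2HSV);m=(h[...,1]>120)&((h[...,0]<10)|(h[...,0]>170));m[:180]=0;m[260:]=0;m[:,:295]=0;m[:,345:]=0
    ys,xs=np.nonzero(m);k=ys<=ys.min()+4;print(f,ys.min(),xs[k].mean(),ys[k].mean(),len(ys),a[195:202,307,0])
E
```

```text
clock: 27.78
position: [0.3959, 0.0719, 0.0182]
ee_rot: [-0.001, -3.132, -0.004]
force: [-0.2, -0.7, -0.9]
width: 0.266
gripper_force: 59.9
side0 197 307.375 199.4375 223 [197 203 220 225 226 220 211]
s3full 198 307.125 200.125 205 [207 192 157 151 150 137 125]
now 198 307.125 200.125 208 [208 192 159 155 154 141 129]
```

The pawl is fully back; the small change was only lighting and matches the first picture. Set down the last bit, open and withdraw.

```bash

python3 -m pendant '[0,0,0.002,0,0,0,0.01,0,0,0,0,0,0,0.01]'
python3 -m pendant '[0,0,0,0,0,0,0.028,0,0,0,0,0,0,0.032,0,0,0,0,0,0,0.038,0,0,0,0,0,0,0.045,0,0,0,0,0,0,0.045,0,0,0,0,0,0,0.045]'
```

```text
clock: 28.08
position: [0.3958, 0.0723, 0.0163]
ee_rot: [0.0, -3.132, -0.004]
force: [-0.6, -0.4, -0.6]
width: 0.265
gripper_force: 59.9
clock: 28.82
position: [0.3956, 0.0722, 0.0161]
ee_rot: [0.0, -3.132, -0.004]
force: [0.7, 0.2, -0.3]
width: 0.488
gripper_force: 0.0
```

```bash

python3 -m pendant '[0,0,-0.03,0,0,0,0.05,0,0,-0.05,0,0,0,0.05,0,0,-0.05,0,0,0,0.05,0,0,-0.03,0,0,0,0.05,0,0,0,0,0,0,0.05,0,0,0,0,0,0,0.05,0,0,0,0,0,0,0.05,0,0,0,0,0,0,0.05]'
python3 - <<'E'
from h import *
def aw():
    s=observe();a=get_image("wrist");M=R.from_rotvec(s["ee_rot"]).as_matrix()
    m=(a.max(2)<75).astype(np.uint8);m[250:]=0
    n,l,st,c=cv2.connectedComponentsWithStats(m)
    for i in range(1,n):
        if st[i,4]>300 and 200<c[i][0]<360:
            P=plane("wrist",[(c[i][0],st[i,1]),(c[i][0],st[i,1]+st[i,3])],.0125,s);print(s["clock"],st[i],P.round(4))
aw()
E
python3 -m pendant '[0,0,0,0,0,0,0.05,0,0,0,0,0,0,0.05,0,0,0,0,0,0,0.05,0,0,0,0,0,0,0.05]'
python3 - <<'E'
from h import *
s=observe();a=get_image("wrist")
m=(a.max(2)<75).astype(np.uint8);m[250:]=0
n,l,st,c=cv2.connectedComponentsWithStats(m)
for i in range(1,n):
    if st[i,4]>300 and 200<c[i][0]<360: print(st[i])
E
python3 mon.py
```

```text
clock: 29.82
position: [0.3967, 0.0716, 0.1752]
ee_rot: [0.0, -3.13, -0.003]
force: [-0.3, -0.6, 0.5]
width: 0.541
gripper_force: 0.0
29.825 [202  75 113   4 327] [[0.2774 0.0496 0.0125]
 [0.2808 0.0495 0.0125]]
29.825 [269 163  27  72 581] [[0.3572 0.0718 0.0125]
 [0.4322 0.0718 0.0125]]
clock: 30.38
position: [0.3972, 0.0718, 0.1761]
ee_rot: [0.0, -3.132, -0.004]
force: [-1.5, -0.3, -0.0]
width: 0.54
gripper_force: 0.0
[201  75 114   3 318]
[269 162  27  72 577]
t 30.43 z 0.1761 F [-0.16  0.26 -0.07] T [ 0.011  0.013 -0.053] | tip row 198 (307.1,200.1) disc dy 31 dx -1 0.59
```

The awl lies still on the bench, with the handle from x 0.357 to 0.432 at y 0.072 and the tip about 0.1 m from the press. The weight is down, the pawl is in and the robot is clear.

```bash
python3 -c "
from cell import *
print(sign_off())"
```

```text
the job is handed in; nothing more can be done
None
```

The job is handed in at about 30 s. The pawl was lifted at about 4–5 N by noisy wrist readings and held until the weight sank about 54 mm onto the gasket, then it dropped back; the awl lies still on the bench about 0.1 m from the press.

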